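# Zero a light gauge and hold its shutter half open

### The job

Calibrate the light gauge. First take the bell-shaped dark pot from the fixture plate and, keeping hold of it, press it upright and centred on the zeroing unit's round sprung pad until the pad is fully down for a moment; stand the pot upright back on the same plate and let go of it. Then slide the gauge's sprung shutter to half travel, so that half the window is uncovered, and finish while still holding it there against its spring, with all other things left where they are.

Things in the scene. Friction and masses are not known exactly. Their poses are not given: they have to be found in the camera images.
- pot: the dark pot: bell-shaped, aluminium, about 0.2 kg. Wide base 60 mm dia and 40 mm high, then a straight neck 36 mm dia from 40 to 85 mm above its underside (the place to grip; fingertips can bear on the flat shoulder at 40 mm). Origin at the centre of its flat underside, z up. It starts standing near the middle of the plate
- plate: black fixture plate with small holes, 180 x 180 mm, fixed to the table; its top is 25 mm above the table. Origin at its centre at table height, x and y along its sides. The pot and two loose pins stand on it
- zero_unit: the zeroing unit: a low grey box 110 x 110 mm, 38 mm high, fixed to the table, with a round black sprung pad in the middle of its top. Origin at the centre of its underside
- pad_top (a point): centre of the top face of the sprung pad (68 mm dia), 55 mm above the table when up, 45 mm when fully pressed; moves with the pad
- pad (a joint): travel of the sprung pad, m: 0 up, 0.010 fully down on its stop. It takes 3.5 N to start and 10.5 N to bottom (700 N/m), and springs back up when released; the pot's own weight does not press it
- gauge: the light gauge: grey box fixed to the table, 110 mm (x) by 210 mm (y -95 to +115), black deck 60 mm high. A white window 30 mm wide lies in it from y = -60 to 0 mm, under a sliding steel shutter between two rails. White ticks beside the rails: y = -60, -30 (thicker: half), 0 mm. A spring block, 22 mm above the deck, at y = 80 to 112 mm. Origin at table height on the window's centre line, y = 0
- shutter (a joint): travel of the shutter, m, along the gauge's +y (towards the spring block): 0 shut (its start, where the spring returns it), 0.030 half, 0.060 fully open. The spring pushes back with 2.1 N shut, rising to 11.1 N fully open (150 N/m; 6.6 N at half). The plate is 50 x 75 mm, its top 66 mm above the table, and shut it spans y = -70 to +5 mm of the gauge
- tab (a point): middle of the top edge of the shutter's upright steel tab: 10 mm thick along the gauge's y, 40 mm wide along its x, standing from 66 to 102 mm above the table; this point is at height 102 mm, moves with the shutter and lies at y = -60 mm of the gauge when shut, -30 mm at half open. Push it, or pinch it from above
- pin_a: loose steel locating pin, head down (head 22 mm dia, shank 12 mm), 28 mm tall, standing near one corner of the plate; origin at the centre of its underside. Bystander
- pin_b: shorter loose locating pin, head down (head 20 mm dia), 22 mm tall, near the opposite corner of the plate; origin at the centre of its underside. Bystander
- pliers: steel locking pliers lying flat, about 180 mm long, 14 mm high, on the table beyond the task's things. Bystander
- driver: screwdriver with a black handle lying on the table. Bystander
- can: plain straight-sided steel can, 50 mm dia, 60 mm tall, standing on the table. Bystander (not the pot: it has no neck)
- spanner: steel spanner lying on the table nearer the robot. Bystander
Mind the look-alikes: they are no part of the job. Leave any orange or purple look-alike of the zero_unit alone. Leave any red look-alike of the pot alone.

How it is judged:
By the outcome, as a careful person would: the job done as asked, in the order asked, and still so for the second after the job is handed in, while the arm keeps its last pose, push and grip.
It also fails if it takes over 67 s, if anything falls off the work surface, if the arm or the gripper's body presses on something with over 40 N, if the wrist force passes 120 N, or if a joint passes its speed limit or range.

### The arm

A 6-joint arm with a two-finger parallel gripper is mounted at the origin on the work surface. World frame = base frame: x ahead of the robot, y to its left, z up, the work surface at z = 0. Lengths are in m, angles in rad, forces in N, time in s.
With the tool pointing down it reaches from about 0.4 to 0.825 m from the base axis. Payload 7 kg.
Tool frame: the origin (TCP) lies on the centre line of the jaws, within the pads' length; the fingertips stand 11 mm ahead of it and the grasp point (between the pads) lies 8 mm behind it; z points along the fingers, y is the direction in which the jaws open and shut (so a half turn about z gives the same grasp; the last joint's range is limited). The gripper opens to 88 mm and grips with 3 to 60 N. Pads are 19 mm wide; open, the fingers measure 130 mm over their backs; the gripper's body (78 mm by 193 mm) begins 47 mm behind the grasp point.
Start: joints at [-1.042, 0.359, 0.012, 0, -1.224, -0.288], TCP at [0.161, -0.656, 0.238] pointing down, gripper open.
Joint ranges: [-3.07, 3.07], [-1.43, 2.12], [-1.02, 1.25], [-3.03, 1.67], [-3.05, -0], [-3.03, 3.03]. Speed limits (rad/s): [2.39, 2.39, 3.01, 3.14, 3.14, 3.14].

### API

Orientations are given as [roll, pitch, yaw] about the fixed x, y, z axes, in that order (R = Rz(yaw) Ry(pitch) Rx(roll)).
In Python, from station import * gives the robot as it stands.
- The arm moves only by the tool play_rows, never from a script. Its argument "targets" is a list of rows, each a list of 7 numbers: the turn, a rotation vector about the world's x, y, z in rad, then the shift along the world's x, y, z in m, then the opening, from 0 (shut) to 1 (fully open). A call has 1 to 12 rows; each row shifts and turns the pose as measured when the row begins; what a row does not reach is not made up. A row lasts 1/8 s, in which the tool goes at most 62.5 mm and 10.7 degrees, less where a joint would pass 70% of its speed; a pose out of reach is approached as far as the arm can. A call is refused whole if a number of a shift passes 0.0625 or a number of a turn 0.188, either way. A call with a gripper value outside its range is refused whole. The fingers move at their own pace and stop on an object; "grip_force" is the grip in N (left out, the last holds). Time passes only in rows, so rows that do not move let the fingers close. It gives the time, the measured TCP pose, the force and the opening at its end, in the units of the state.
- get_state(): the state, without advancing time (a new reading comes with each control period).
- grab_frame(name): name is "scene" or "top" or "wrist"; returns (picture, depth): 384x512x3 uint8, blue, green, red; 384x512 float32, m along the optical axis (not along the pixel's ray), 0 where there is no reading.
- camera_params(name): a dict with "camera_matrix" (3x3 intrinsics, pixels), "extrinsics" (4x4, takes a point from world to camera coordinates); the wrist camera has in their place "hand_eye" (4x4, takes a point from camera to tool coordinates, whose origin is the TCP and whose axes are the flange's). Camera axes: x right, y up, looking along -z (the intrinsics and any distortion apply to the point x, -y, -z); pixel columns grow to the right and rows downward; lengths in m; the calibration is good to about 2 mm. A picture is of the moment at which its call begins: read the wrist's pose just before it. camera_params takes no time and is no camera call.
- job_done(): hands the job in, once; it reports no verdict.
The state is a dict: "t": time; "q": joint angles; "qd": joint speeds; "joint_efforts": joint torques, N m; "eef_pos": TCP position; "ee_rot": TCP orientation; "force": force on the tool from outside, world axes, zero at the start; "moment": the same for the moment, N m; "width": finger opening in m.
Only numpy, scipy, OpenCV 4.12 (cv2) and the standard library are available. Lean on these libraries where they do the work, as an engineer would, in place of code of your own. Each camera call takes 0.05 s, during which the arm holds its last target.

## Working session

There is one attempt and no reset: what is moved stays moved. The work goes in short steps, Python scripts to look and compute and a tool call to move; the robot and the scene stay as the last step left them, time stands still between calls to the robot, and variables do not carry over. Pictures are saved under pics/ and viewed, and the job is handed in when it is done.

Besides the shell and the picture viewer there is one more tool, called after "Emit:" by a JSON object that holds its "method" and its "body", one argument or row to a line. play_rows: Moves the arm, as the interface text tells. Its arguments: {"type":"object","properties":{"targets":{"type":"array","items":{"type":"array","items":{"type":"number"}}},"grip_force":{"type":"number"}},"required":["targets"]}

```bash
mkdir -p pics; ls
python3 - <<'E'
from station import *
import cv2, numpy as np, json
s=get_state(); print({k:np.round(v,4).tolist() for k,v in s.items()})
for n in ["scene","top"]:
    p=camera_params(n); print(n,p)
    im,d=grab_frame(n); cv2.imwrite(f"pics/{n}0.png",im); np.save(f"pics/{n}0.npy",d)
print(camera_params("wrist"))
E
```

```text
pics
{'t': 0.0, 'q': [-1.0419, 0.3594, 0.0111, -0.0003, -1.2241, -0.2881], 'qd': [-0.0003, -0.0017, -0.0016, -0.0003, 0.0002, -0.0011], 'joint_efforts': [0.0005, -58.2718, 29.3076, 6.9978, 0.0071, -0.0001], 'eef_pos': [0.1608, -0.6551, 0.2366], 'ee_rot': [3.14, -0.0002, -2.9009], 'force': [1.3683, -0.0357, -0.9838], 'moment': [0.013, -0.0017, -0.039], 'width': 0.0875}
scene {'camera_matrix': array([[469.84538767,   0.        , 251.67409861],
       [  0.        , 469.84538767, 195.73379461],
       [  0.        ,   0.        ,   1.        ]]), 'extrinsics': array([[ 0.84278492,  0.53814485, -0.01066291, -0.35782862],
       [-0.35183038,  0.56577517,  0.7457304 ,  0.1750544 ],
       [ 0.40734379, -0.6247388 ,  0.66616249, -1.68159538],
       [ 0.        ,  0.        ,  0.        ,  1.        ]])}
top {'camera_matrix': array([[358.07282042,   0.        , 255.58821195],
       [  0.        , 358.07282042, 188.83648541],
       [  0.        ,   0.        ,   1.        ]]), 'extrinsics': array([[-0.00557262, -0.99978574, -0.01993522, -0.07341361],
       [ 0.99801461, -0.00681123,  0.06261354, -0.50079464],
       [-0.06273591, -0.01954672,  0.99783873, -1.10573539],
       [ 0.        ,  0.        ,  0.        ,  1.        ]])}
{'camera_matrix': array([[282.21874226,   0.        , 249.94954888],
       [  0.        , 282.21874226, 187.97626616],
       [  0.        ,   0.        ,   1.        ]]), 'hand_eye': array([[-1.45933126e-04,  9.53812745e-01,  3.00401774e-01,
         8.08869268e-02],
       [ 9.99999988e-01,  1.22227500e-04,  9.77057394e-05,
         3.42579970e-04],
       [ 5.64756218e-05,  3.00401784e-01, -9.53812751e-01,
        -1.46978175e-01],
       [ 0.00000000e+00,  0.00000000e+00,  0.00000000e+00,
         1.00000000e+00]])}
```

View pics/scene0.png

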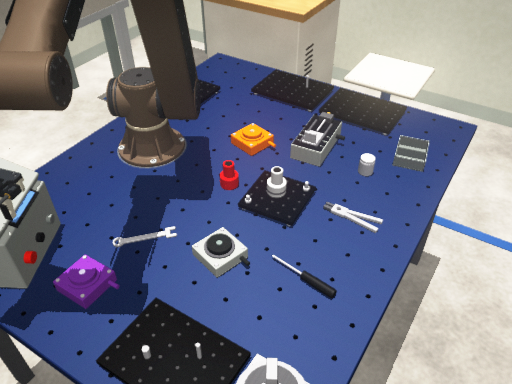

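View pics/top0.png

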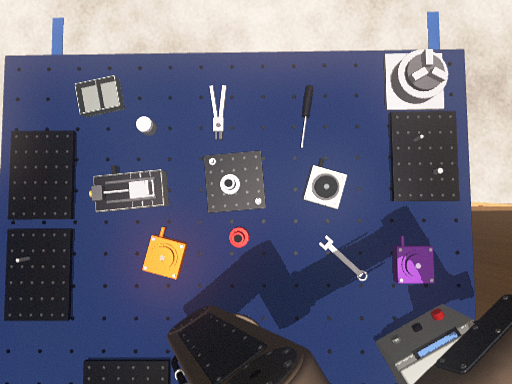

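The top view shows the pot at about (229,184) on the plate, the zeroing unit at (326,186), and the gauge at (129,190). Next I'll enlarge the details.

Run:
```python
import cv2
im=cv2.imread("pics/top0.png")
cv2.imwrite("pics/c1.png",cv2.resize(im[140:230,80:180],(800,720)[:2],interpolation=cv2.INTER_CUBIC)[:600])
cv2.imwrite("pics/c2.png",cv2.resize(im[140:225,195:355],(800,425),interpolation=cv2.INTER_CUBIC))
im=cv2.imread("pics/scene0.png")
cv2.imwrite("pics/c3.png",cv2.resize(im[100:270,190:350],(640,600),interpolation=cv2.INTER_CUBIC))
```

```text
(no output)
```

View pics/c1.png

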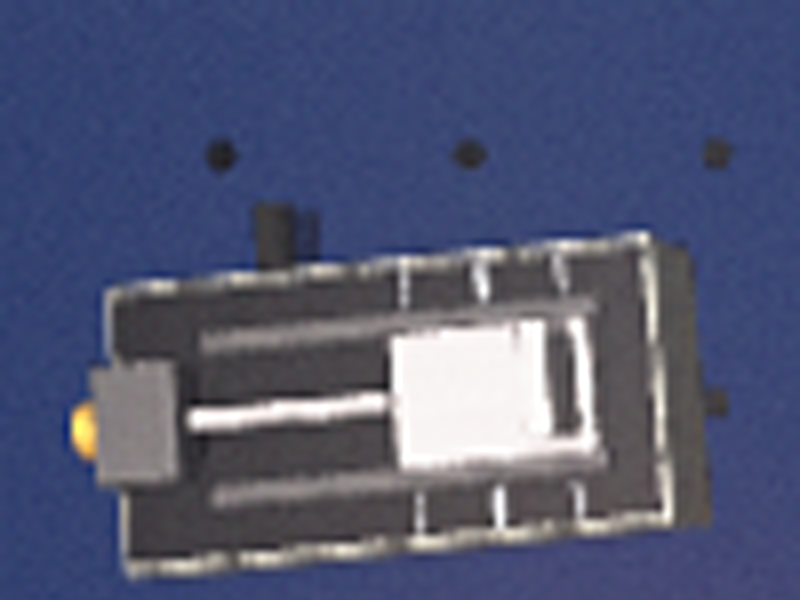

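View pics/c2.png

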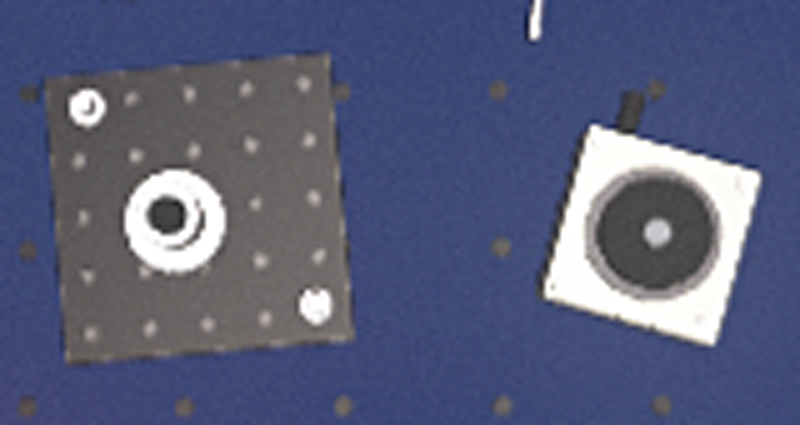

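View pics/c3.png

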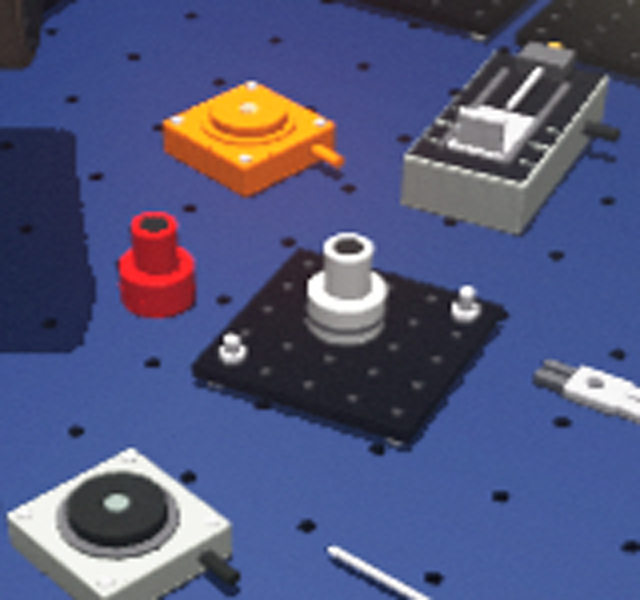

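```bash
cat > h.py <<'E'
import numpy as np, cv2
from scipy.spatial.transform import Rotation as R
from station import *
def cam(n,s=None):
    p=camera_params(n)
    if n!="wrist":
        E=p["extrinsics"]; return p["camera_matrix"],np.linalg.inv(E)
    T=np.eye(4); T[:3,:3]=R.from_euler('xyz',s["ee_rot"]).as_matrix(); T[:3,3]=s["eef_pos"]
    return p["camera_matrix"],T@p["hand_eye"]
def ray(n,uv,z,s=None):
    K,T=cam(n,s); uv=np.atleast_2d(np.asarray(uv,float))
    d=np.c_[(uv[:,0]-K[0,2])/K[0,0],-(uv[:,1]-K[1,2])/K[1,1],-np.ones(len(uv))]@T[:3,:3].T
    o=T[:3,3]; t=(z-o[2])/d[:,2]; return o+d*t[:,None]
def proj(n,P,s=None):
    K,T=cam(n,s); c=(np.atleast_2d(P)-T[:3,3])@T[:3,:3]
    return np.c_[K[0,0]*c[:,0]/-c[:,2]+K[0,2],K[1,2]-K[1,1]*c[:,1]/-c[:,2]]
E
python3 - <<'E'
from h import *
f=lambda u,v,s,x0,y0:((u+.5)/s-.5+x0,(v+.5)/s-.5+y0)
c2=lambda u,v:f(u,v,5,195,140); c1=lambda u,v:f(u,v,8,80,140)
P=lambda n,uv,z:print(n,np.round(ray("top",uv,z),4).tolist())
P("plate",[c2(45,78),c2(329,53),c2(354,338),c2(68,362)],.025)
P("pottop",[c2(166,214)],.110); P("potsh",[c2(175,220)],.06)
P("pina",[c2(88,108)],.05);P("pinb",[c2(316,306)],.045)
P("unit",[c2(590,125),c2(761,176),c2(714,346),c2(544,296)],.038)
P("pad",[c2(656,233)],.055)
P("gauge",[c1(107,287),c1(648,237),c1(672,517),c1(128,571)],.06)
P("ticks",[c1(405,285),c1(480,280),c1(560,270),c1(420,512),c1(500,507),c1(580,503)],.06)
P("can etc",[(238,238)],.1)
E
```

```text
plate [[0.6063, 0.0854, 0.025], [0.6205, -0.0924, 0.025], [0.4426, -0.1067, 0.025], [0.4288, 0.0705, 0.025]]
pottop [[0.5134, 0.0013, 0.11]]
potsh [[0.5138, 0.0008, 0.06]]
pina [[0.5836, 0.0549, 0.05]]
pinb [[0.462, -0.0836, 0.045]]
unit [[0.5722, -0.2524, 0.038], [0.54, -0.3561, 0.038], [0.4364, -0.3254, 0.038], [0.4674, -0.2227, 0.038]]
pad [[0.5043, -0.2885, 0.055]]
gauge [[0.5417, 0.4167, 0.06], [0.5591, 0.2103, 0.06], [0.4531, 0.2, 0.06], [0.4339, 0.4062, 0.06]]
ticks [[0.5416, 0.3027, 0.06], [0.5432, 0.2741, 0.06], [0.5468, 0.2436, 0.06], [0.4555, 0.2956, 0.06], [0.4572, 0.2652, 0.06], [0.4586, 0.2349, 0.06]]
can etc [[0.354, -0.0269, 0.1]]
```

Emit:
{"method": "play_rows", "body": {
  "targets": [
    [0, 0, 0, 0.05, 0, 0, 1],
    [0, 0, -0.02, 0.045, 0.03, 0, 1],
    [0, 0, -0.02, 0.04, 0.04, 0, 1],
    [0, 0, -0.02, 0.04, 0.04, 0, 1],
    [0, 0, -0.02, 0.04, 0.04, 0, 1],
    [0, 0, -0.02, 0.04, 0.04, 0, 1],
    [0, 0, -0.02, 0.03, 0.045, 0, 1],
    [0, 0, -0.02, 0.03, 0.05, 0, 1],
    [0, 0, -0.017, 0.03, 0.05, 0, 1],
    [0, 0, 0, 0, 0.03, 0, 1],
    [0, 0, 0, 0, 0, 0, 1]
  ],
  "grip_force": 40
}}

```text
t: 1.48
eef_pos: [0.5129, -0.2758, 0.2302]
ee_rot: [3.133, -0.006, -3.066]
force: [-0.1, 0.1, 0.6]
width: 0.0872
```

Run:
```python
from h import *
s=get_state(); im,d=grab_frame("wrist"); cv2.imwrite("pics/w1.png",im); np.save("pics/w1.npy",d)
import pickle; pickle.dump(s,open("pics/w1.pkl","wb"))
print({k:np.round(v,4).tolist() for k,v in s.items()})
```

```text
{'t': 1.475, 'q': [-0.1624, 0.2183, -0.1982, -0.0076, -1.1624, -1.3294], 'qd': [-0.0028, 0.0212, 0.0165, 0.0075, 0.0034, 0.0061], 'joint_efforts': [1.0547, -46.6273, 28.0021, 6.5489, -0.0837, -0.3688], 'eef_pos': [0.5129, -0.2758, 0.2302], 'ee_rot': [3.1329, -0.0061, -3.0657], 'force': [-0.0899, 0.141, 0.5949], 'moment': [-0.0621, -0.1356, 0.0212], 'width': 0.0872}
```

View pics/w1.png

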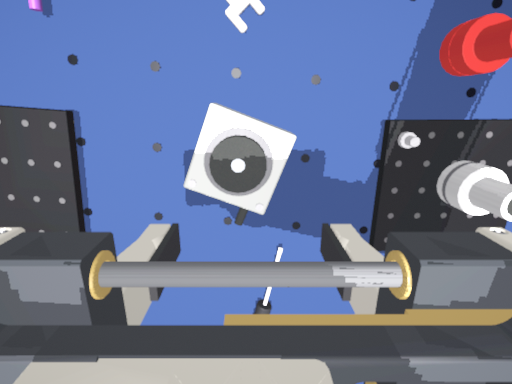

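The wrist view shows the zeroing unit's corners near (211,104), (296,135), (263,214) and (185,190), with the pad's white dot near (238,165). Next I'll fit these by mask.

Run:
```python
from h import *
import pickle; s=pickle.load(open("pics/w1.pkl","rb")); im=cv2.imread("pics/w1.png")
hsv=cv2.cvtColor(im,cv2.COLOR_BGR2HSV)
m=((hsv[...,2]>170)&(hsv[...,1]<60)).astype(np.uint8); m[:, :150]=0; m[:,330:]=0; m[:95]=0; m[222:]=0
m=cv2.morphologyEx(m,cv2.MORPH_CLOSE,np.ones((3,3)))
c=max(cv2.findContours(m,cv2.RETR_EXTERNAL,cv2.CHAIN_APPROX_NONE)[0],key=cv2.contourArea)
a=cv2.approxPolyDP(cv2.convexHull(c),6,True)[:,0]; print(a.tolist())
p=ray("wrist",a,.038,s); print(np.round(p,4).tolist(), p.mean(0))
# pad: dark blob
dk=((hsv[...,2]<75)).astype(np.uint8); dk[:,:200]=0; dk[:,280:]=0; dk[:120]=0; dk[200:]=0
cs=cv2.findContours(dk,cv2.RETR_EXTERNAL,cv2.CHAIN_APPROX_NONE)[0]; c=max(cs,key=cv2.contourArea)
e=cv2.fitEllipse(cv2.convexHull(c)); print(e,ray("wrist",[e[0]],.055,s))
for lo in [0]:
  d=np.load("pics/w1.npy"); print(d[165,238],d[180,230])
w=(m[150:180,225:252]).astype(float); ys,xs=np.nonzero(w); print(ray("wrist",[(xs.mean()+225,ys.mean()+150)],.055,s))
```

```text
[[210, 103], [296, 136], [263, 214], [183, 185]]
[[0.4386, -0.3254, 0.038], [0.4686, -0.2219, 0.038], [0.5713, -0.2523, 0.038], [0.5395, -0.3558, 0.038]] [ 0.50448308 -0.28883414  0.038     ]Traceback (most recent call last):
  File "<stdin>", line 11, in <module>
ValueError: max() iterable argument is empty
```

Emit:
{"method": "play_rows", "body": {
  "targets": [
    [0, 0, 0, 0, 0.05, 0, 1],
    [0, 0, 0, 0, 0.05, 0, 1],
    [0, 0, 0, 0, 0.05, 0, 1],
    [0, 0, 0, 0, 0.05, 0, 1],
    [0, 0, 0, 0, 0.05, 0, 1],
    [0, 0, 0, 0, 0.03, 0, 1],
    [0, 0, 0, 0, 0, 0, 1]
  ]
}}

```text
t: 2.4
eef_pos: [0.5125, 0.0039, 0.2289]
ee_rot: [3.134, -0.008, -3.076]
force: [1.2, 0.8, 0.7]
width: 0.0882
```

Run:
```python
from h import *
s=get_state(); im,d=grab_frame("wrist"); cv2.imwrite("pics/w2.png",im); np.save("pics/w2.npy",d)
import pickle; pickle.dump(s,open("pics/w2.pkl","wb"))
print({k:np.round(v,4).tolist() for k,v in s.items()})
Rm=R.from_euler('xyz',s["ee_rot"]); print("turn to vertical",(R.from_euler('xyz',[np.pi,0,-3.057])*Rm.inv()).as_rotvec())
```

```text
{'t': 2.4, 'q': [0.3838, 0.1016, -0.3434, -0.0106, -1.1311, -1.8848], 'qd': [-0.0227, 0.0026, -0.0026, 0.0031, -0.0039, 0.0141], 'joint_efforts': [1.1283, -36.465, 28.0641, 6.5252, -0.0403, -0.4154], 'eef_pos': [0.5125, 0.0039, 0.2289], 'ee_rot': [3.1341, -0.008, -3.0763], 'force': [1.2305, 0.76, 0.6866], 'moment': [-0.1397, -0.0603, -0.0234], 'width': 0.0882}
turn to vertical [-0.00684873 -0.00857758  0.01932278]
```

View pics/w2.png

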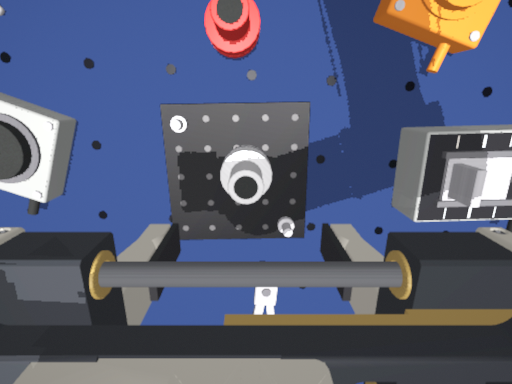

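The wrist view has the pot's base near (246,174) and its bore near (246,186), roughly under the gripper. I'll measure the bore and the base outline.

Run:
```python
from h import *
import pickle; s=pickle.load(open("pics/w2.pkl","rb")); im=cv2.imread("pics/w2.png")
hsv=cv2.cvtColor(im,cv2.COLOR_BGR2HSV)
x0,y0=205,130; cr=im[y0:y0+90,x0:x0+85]
v=hsv[y0:y0+90,x0:x0+85,2]
m=(v>140).astype(np.uint8); m=cv2.morphologyEx(m,cv2.MORPH_OPEN,np.ones((5,5)))
c=max(cv2.findContours(m,cv2.RETR_EXTERNAL,cv2.CHAIN_APPROX_NONE)[0],key=cv2.contourArea)
x,y,w,h=cv2.boundingRect(c); print("bbox",x+x0,y+y0,w,h)
lr=np.array([(x+x0-.0,174),(x+w-1+x0,174)])
for z in (.025,.065): print("base lr",z,ray("wrist",lr,z,s))
hm=np.zeros_like(m); cv2.drawContours(hm,[c],-1,1,-1); hole=((v<90)&(hm>0)).astype(np.uint8)
n,l,st,ce=cv2.connectedComponentsWithStats(hole); i=1+np.argmax(st[1:,4]); print(st[i],ce[i]+[x0,y0],ray("wrist",[ce[i]+[x0,y0]],.110,s), ray("wrist",[ce[i]+[x0,y0]],.105,s))
cv2.imwrite("pics/c4.png",cv2.resize(cr,None,fx=6.6,fy=6.6,interpolation=cv2.INTER_CUBIC))
for z in(.11,.065,.025):
  for r in (.018,.03):
    a=np.linspace(0,2*np.pi,5)[:-1]; print(z,r,np.round(proj("wrist",np.c_[.5135+r*np.cos(a),.001+r*np.sin(a),a*0+z],s)-[x0,y0],1).tolist())
```

```text
bbox 220 147 52 57
base lr 0.025 [[ 0.52382319 -0.0318321   0.025     ]
 [ 0.51968956  0.03346096  0.025     ]]
base lr 0.065 [[ 0.51347588 -0.02842385  0.065     ]
 [ 0.50981266  0.02943876  0.065     ]]
[ 30  47  22  21 380] [245.42105263 187.12105263] [[0.51358473 0.00087334 0.11      ]] [[0.5150986  0.00092505 0.105     ]]
0.11 0.018 [[39.5, 74.2], [58.7, 58.1], [41.7, 39.3], [22.3, 55.9]]
0.11 0.03 [[38.8, 85.2], [70.8, 58.9], [42.5, 27.1], [10.1, 55.2]]
0.065 0.018 [[39.9, 60.6], [56.6, 46.6], [41.8, 30.1], [25.1, 44.6]]
0.065 0.03 [[39.3, 70.4], [67.1, 47.2], [42.5, 19.4], [14.5, 44.0]]
0.025 0.018 [[40.2, 51.3], [55.1, 38.6], [41.9, 23.8], [26.9, 36.9]]
0.025 0.03 [[39.7, 60.1], [64.5, 39.2], [42.5, 14.2], [17.5, 36.3]]
```

View pics/c4.png

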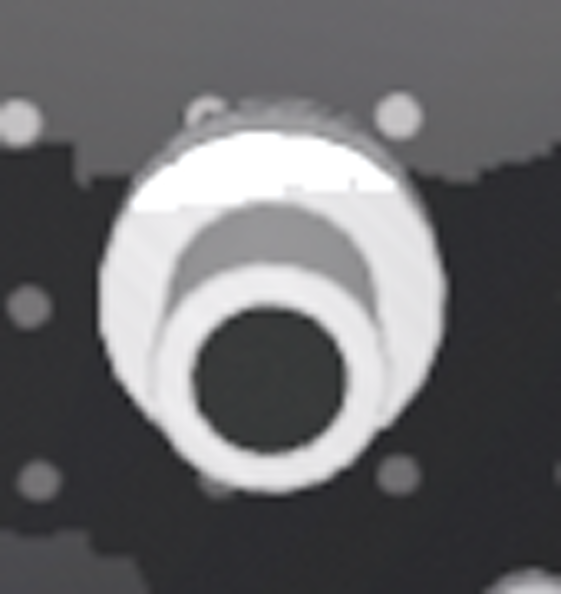

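Emit:
{"method": "play_rows", "body": {
  "targets": [
    [-0.007, -0.009, 0.02, 0.001, -0.003, -0.03, 0.8],
    [0, 0, 0, 0, 0, -0.03, 0.8],
    [0, 0, 0, 0, 0, -0.02, 0.8],
    [0, 0, 0, 0, 0, 0, 0.8]
  ]
}}

```text
t: 2.95
eef_pos: [0.5141, -0.0056, 0.147]
ee_rot: [-3.14, 0.001, -3.062]
force: [-0.5, -0.9, 0.6]
width: 0.0703
```

```bash
cat > st.py <<'E'
from h import *
import sys
s=get_state(); print({k:np.round(s[k],4).tolist() for k in("t","eef_pos","ee_rot","force","moment","width")})
Rm=R.from_euler('xyz',s["ee_rot"]); print("turn to vertical",np.round((R.from_euler('xyz',[np.pi,0,-3.057])*Rm.inv()).as_rotvec(),4))
E
python3 st.py
```

```text
{'t': 2.95, 'eef_pos': [0.5141, -0.0056, 0.147], 'ee_rot': [-3.1403, 0.001, -3.0623], 'force': [-0.4588, -0.9197, 0.6485], 'moment': [-0.0527, -0.0331, -0.0108], 'width': 0.0703}
turn to vertical [0.0012 0.0011 0.0053]
```

Emit:
{"method": "play_rows", "body": {
  "targets": [
    [0, 0, 0, -0.001, 0.006, -0.02, 0.8],
    [0, 0, 0, 0, 0, -0.03, 0.8],
    [0, 0, 0, 0, 0, -0.008, 0.8],
    [0, 0, 0, 0, 0, 0, 0.8]
  ]
}}

```text
t: 3.45
eef_pos: [0.5163, -0.0024, 0.0918]
ee_rot: [-3.14, 0.006, -3.066]
force: [1.1, -0.1, -0.2]
width: 0.07
```

```bash
python3 st.py
```

```text
{'t': 3.45, 'eef_pos': [0.5163, -0.0024, 0.0918], 'ee_rot': [-3.1403, 0.0061, -3.0658], 'force': [1.0826, -0.0772, -0.1595], 'moment': [-0.0298, 0.0286, -0.035], 'width': 0.07}
turn to vertical [0.0008 0.0062 0.0088]
```

Emit:
{"method": "play_rows", "body": {
  "targets": [
    [0, 0.006, 0.009, -0.003, 0.003, -0.006, 0.8],
    [0, 0, 0, 0, 0, -0.006, 0.8],
    [0, 0, 0, 0, 0, 0, 0.8]
  ]
}}

```text
t: 3.82
eef_pos: [0.5146, 0.001, 0.0815]
ee_rot: [-3.142, 0.003, -3.056]
force: [-0.3, -0.4, 0.6]
width: 0.0701
```

```bash
python3 st.py
```

```text
{'t': 3.825, 'eef_pos': [0.5146, 0.001, 0.0815], 'ee_rot': [-3.1415, 0.0034, -3.0561], 'force': [-0.313, -0.3736, 0.6129], 'moment': [-0.0165, 0.0106, -0.0029], 'width': 0.0701}
turn to vertical [-0.0002  0.0034 -0.0009]
```

Emit:
{"method": "play_rows", "body": {
  "targets": [
    [0, 0.003, 0, -0.001, 0, -0.003, 0.8],
    [0, 0, 0, 0, 0, 0, 0.3],
    [0, 0, 0, 0, 0, 0, 0.3],
    [0, 0, 0, 0, 0, 0, 0.3],
    [0, 0, 0, 0, 0, 0, 0.3],
    [0, 0, 0, 0, 0, 0, 0.3]
  ],
  "grip_force": 40
}}

```text
t: 4.58
eef_pos: [0.5138, 0.0011, 0.0788]
ee_rot: [3.141, 0.001, -3.056]
force: [0.3, 0.1, -0.9]
width: 0.0353
```

```bash
python3 st.py
```

```text
{'t': 4.575, 'eef_pos': [0.5138, 0.0011, 0.0788], 'ee_rot': [3.1414, 0.001, -3.0558], 'force': [0.3427, 0.1053, -0.9212], 'moment': [0.0727, -0.0167, -0.0387], 'width': 0.0353}
turn to vertical [-0.0003  0.0009 -0.0012]
```

Emit:
{"method": "play_rows", "body": {
  "targets": [
    [0, 0, 0, 0, 0, 0.01, 0.3],
    [0, 0, 0, 0, 0, 0.03, 0.3],
    [0, 0, 0, 0, 0, 0.03, 0.3],
    [0, 0, 0, 0, 0, 0, 0.3]
  ]
}}

```text
t: 5.08
eef_pos: [0.5126, 0.0008, 0.1514]
ee_rot: [-3.142, -0.001, -3.056]
force: [-0.3, -1.3, -3.4]
width: 0.0351
```

```bash
python3 st.py;python3 - <<'E'
from h import *
im,d=grab_frame("scene"); cv2.imwrite("pics/s1.png",cv2.resize(im[80:290,150:380],(657,600)))
E
```

```text
{'t': 5.075, 'eef_pos': [0.5126, 0.0008, 0.1514], 'ee_rot': [-3.1415, -0.0015, -3.0561], 'force': [-0.2964, -1.2827, -3.4177], 'moment': [0.0485, -0.0343, -0.0171], 'width': 0.0351}
turn to vertical [ 0.0002 -0.0015 -0.0009]
```

View pics/s1.png

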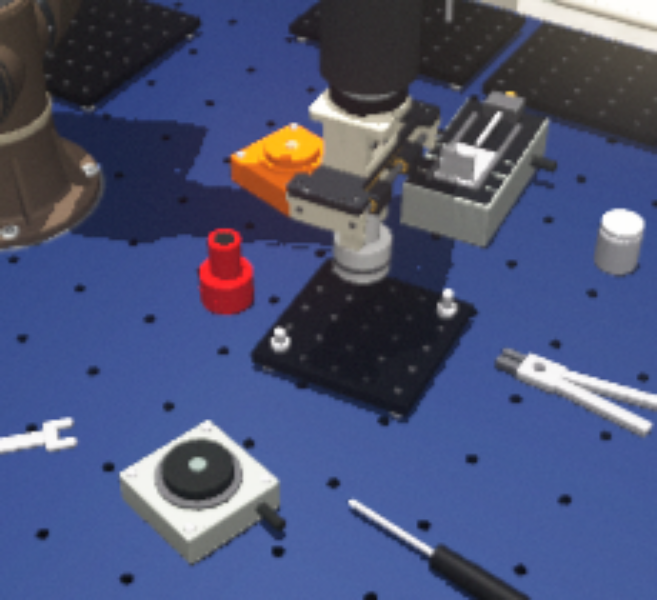

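The pot is held in the jaws above the plate and both pins are still standing. Next I'll travel to the pad: dx −0.008, dy −0.290.

Emit:
{"method": "play_rows", "body": {
  "targets": [
    [0, 0, 0, 0, -0.03, 0, 0.3],
    [0, 0, 0, -0.001, -0.045, 0, 0.3],
    [0, 0, 0, -0.001, -0.045, 0, 0.3],
    [0, 0, 0, -0.001, -0.045, 0, 0.3],
    [0, 0, 0, -0.001, -0.045, 0, 0.3],
    [0, 0, 0, -0.001, -0.035, 0, 0.3],
    [0, 0, 0, 0, -0.015, 0, 0.3],
    [0, 0, 0, 0, 0, 0, 0.3]
  ]
}}

```text
t: 6.12
eef_pos: [0.4999, -0.2654, 0.1409]
ee_rot: [3.137, -0.017, -3.056]
force: [0.2, 0.4, -3.3]
width: 0.0349
```

```bash
python3 st.py
```

```text
{'t': 6.125, 'eef_pos': [0.4999, -0.2654, 0.1409], 'ee_rot': [3.1373, -0.0174, -3.0562], 'force': [0.1978, 0.4122, -3.2513], 'moment': [0.0011, -0.078, -0.0175], 'width': 0.0349}
turn to vertical [-0.0028 -0.0177 -0.0007]
```

Emit:
{"method": "play_rows", "body": {
  "targets": [
    [-0.003, -0.017, 0, 0.004, -0.02, -0.005, 0.3],
    [0, 0, 0, 0, -0.002, -0.01, 0.3],
    [0, 0, 0, 0, 0, 0, 0.3]
  ]
}}

```text
t: 6.5
eef_pos: [0.5038, -0.2865, 0.124]
ee_rot: [3.141, -0.001, -3.055]
force: [0.5, 0.3, -1.6]
width: 0.0354
```

```bash
python3 st.py
```

```text
{'t': 6.5, 'eef_pos': [0.5038, -0.2865, 0.124], 'ee_rot': [3.1409, -0.0011, -3.0546], 'force': [0.51, 0.3381, -1.56], 'moment': [-0.0106, 0.0445, -0.0054], 'width': 0.0354}
turn to vertical [-0.0006 -0.0011 -0.0024]
```

Emit:
{"method": "play_rows", "body": {
  "targets": [
    [0, -0.001, -0.002, 0.001, -0.002, -0.005, 0.3],
    [0, 0, 0, 0, 0, -0.004, 0.3],
    [0, 0, 0, 0, 0, 0, 0.3]
  ]
}}

```text
t: 6.88
eef_pos: [0.5053, -0.2877, 0.1146]
ee_rot: [3.141, 0.0, -3.055]
force: [-0.0, -0.2, -2.3]
width: 0.0352
```

```bash
python3 st.py;python3 - <<'E'
from h import *
im,d=grab_frame("scene"); cv2.imwrite("pics/s2.png",cv2.resize(im[180:300,160:290],(650,600)))
E
```

```text
{'t': 6.875, 'eef_pos': [0.5053, -0.2877, 0.1146], 'ee_rot': [3.141, 0.0001, -3.0554], 'force': [-0.0255, -0.2037, -2.2508], 'moment': [-0.0335, 0.0317, 0.0512], 'width': 0.0352}
turn to vertical [-0.0006  0.0001 -0.0016]
```

View pics/s2.png

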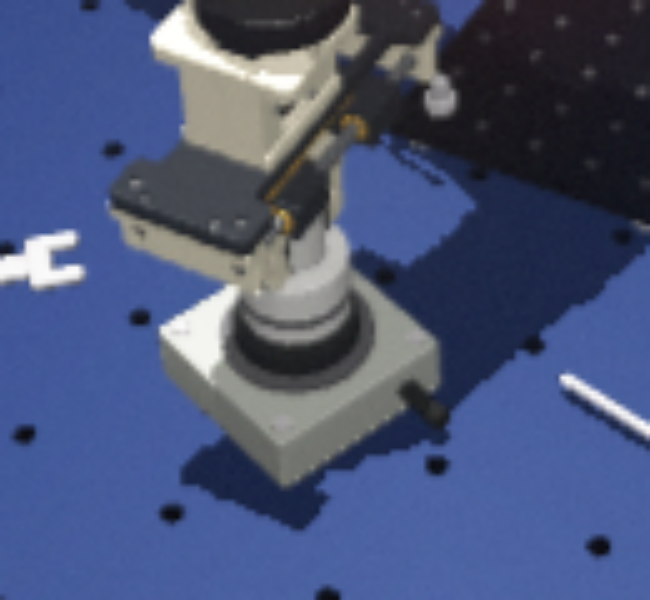

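The pot sits upright, centred just above the pad. Now I'll press, watching the force.

Emit:
{"method": "play_rows", "body": {
  "targets": [
    [0, 0, 0, 0, -0.001, -0.003, 0.3],
    [0, 0, 0, 0, 0, -0.003, 0.3],
    [0, 0, 0, 0, 0, -0.003, 0.3],
    [0, 0, 0, 0, 0, -0.003, 0.3]
  ],
  "grip_force": 50
}}

```text
t: 7.42
eef_pos: [0.5059, -0.2888, 0.1034]
ee_rot: [-3.141, 0.002, -3.055]
force: [-1.7, 1.0, 4.3]
width: 0.035
```

```bash
python3 st.py
```

```text
{'t': 7.425, 'eef_pos': [0.5059, -0.2888, 0.1034], 'ee_rot': [-3.1414, 0.0019, -3.0548], 'force': [-1.7144, 1.0125, 4.3008], 'moment': [0.8704, 0.7573, 0.0154], 'width': 0.035}
turn to vertical [ 0.      0.0019 -0.0022]
```

Emit:
{"method": "play_rows", "body": {
  "targets": [
    [0, 0.002, 0, 0, 0, -0.003, 0.3],
    [0, 0, 0, 0, 0, -0.003, 0.3],
    [0, 0, 0, 0, 0, -0.002, 0.3]
  ]
}}

```text
t: 7.8
eef_pos: [0.5064, -0.289, 0.0985]
ee_rot: [-3.14, 0.001, -3.054]
force: [-8.1, 7.7, 27.5]
width: 0.0352
```

```bash
python3 st.py
```

```text
{'t': 7.8, 'eef_pos': [0.5064, -0.289, 0.0985], 'ee_rot': [-3.1402, 0.0011, -3.0537], 'force': [-8.1211, 7.6564, 27.4506], 'moment': [3.6425, 3.2294, 0.0017], 'width': 0.0352}
turn to vertical [ 0.0013  0.0012 -0.0033]
```

The force is 27 N and z = 0.0985, so the pad is on its stop. I'll hold briefly and take a picture.

Emit:
{"method": "play_rows", "body": {
  "targets": [
    [0, 0, 0, 0, 0, -0.001, 0.3],
    [0, 0, 0, 0, 0, -0.001, 0.3],
    [0, 0, 0, 0, 0, -0.001, 0.3]
  ]
}}

```text
t: 8.18
eef_pos: [0.5063, -0.289, 0.0987]
ee_rot: [-3.139, 0.002, -3.053]
force: [-3.5, 3.7, 11.1]
width: 0.0352
```

```bash
python3 st.py;python3 - <<'E'
from h import *
im,d=grab_frame("scene"); cv2.imwrite("pics/s3.png",cv2.resize(im[180:300,160:290],(650,600)))
E
```

```text
{'t': 8.175, 'eef_pos': [0.5063, -0.289, 0.0987], 'ee_rot': [-3.1393, 0.0021, -3.0528], 'force': [-3.502, 3.7432, 11.1463], 'moment': [1.678, 1.4523, -0.0145], 'width': 0.0352}
turn to vertical [ 0.0021  0.0023 -0.0042]
```

View pics/s3.png

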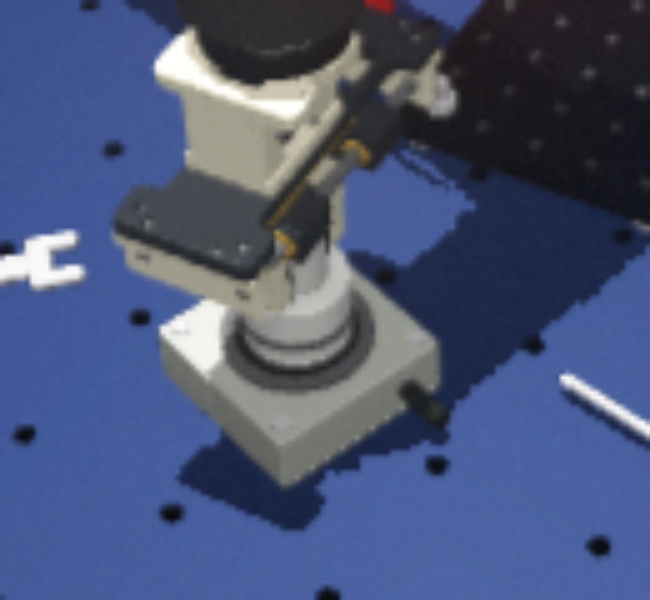

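Emit:
{"method": "play_rows", "body": {
  "targets": [
    [0, 0, 0, 0, 0, -0.003, 0.3],
    [0, 0, 0, 0, 0, -0.002, 0.3]
  ]
}}

```text
t: 8.48
eef_pos: [0.5066, -0.2892, 0.0985]
ee_rot: [-3.138, 0.004, -3.051]
force: [-6.0, 5.1, 17.2]
width: 0.035
```

Emit:
{"method": "play_rows", "body": {
  "targets": [
    [0, 0, 0, 0, 0, 0.01, 0.3],
    [0, 0, 0, 0, 0, 0.02, 0.3],
    [0, 0, 0, 0, 0, 0.025, 0.3],
    [0, 0, 0, 0, 0, 0, 0.3]
  ]
}}

```text
t: 8.98
eef_pos: [0.5066, -0.2891, 0.1546]
ee_rot: [-3.138, 0.004, -3.051]
force: [-0.3, 0.2, -2.6]
width: 0.0347
```

```bash
python3 st.py;python3 - <<'E'
from h import *
im,d=grab_frame("scene"); cv2.imwrite("pics/s4.png",cv2.resize(im[160:300,160:290],(557,600)))
E
```

```text
{'t': 8.975, 'eef_pos': [0.5066, -0.2891, 0.1546], 'ee_rot': [-3.1376, 0.004, -3.0514], 'force': [-0.2593, 0.1893, -2.5789], 'moment': [-0.0249, 0.0297, 0.0444], 'width': 0.0347}
turn to vertical [ 0.0037  0.0044 -0.0056]
```

View pics/s4.png

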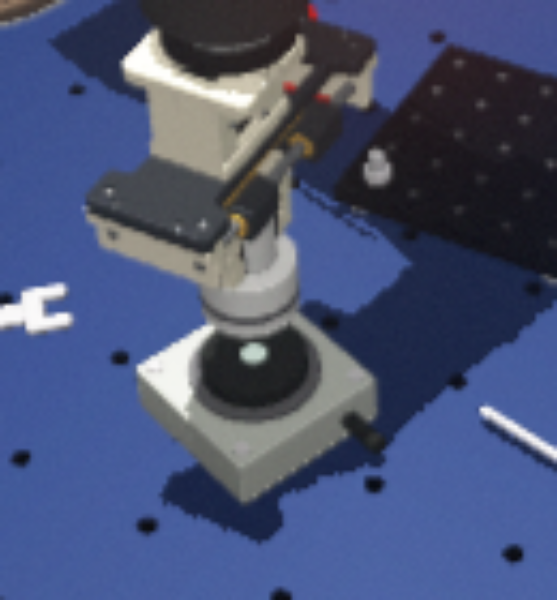

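The pot lifted clear and the pad is back up. Next I'll carry the pot back to the plate.

Emit:
{"method": "play_rows", "body": {
  "targets": [
    [0, 0, 0, 0.001, 0.03, 0, 0.3],
    [0, 0, 0, 0.001, 0.045, 0, 0.3],
    [0, 0, 0, 0.001, 0.045, 0, 0.3],
    [0, 0, 0, 0.001, 0.045, 0, 0.3],
    [0, 0, 0, 0.001, 0.045, 0, 0.3],
    [0, 0, 0, 0.001, 0.045, 0, 0.3],
    [0, 0, 0, 0.001, 0.025, 0, 0.3],
    [0, 0, 0, 0, 0, 0, 0.3]
  ]
}}

```text
t: 10.02
eef_pos: [0.5064, -0.0008, 0.141]
ee_rot: [-3.14, -0.013, -3.056]
force: [-0.2, -0.9, -3.4]
width: 0.0351
```

```bash
python3 st.py
```

```text
{'t': 10.025, 'eef_pos': [0.5064, -0.0008, 0.141], 'ee_rot': [-3.1404, -0.0126, -3.056], 'force': [-0.177, -0.9083, -3.4115], 'moment': [-0.0586, -0.0787, -0.0034], 'width': 0.0351}
turn to vertical [ 0.0023 -0.0124 -0.001 ]
```

Going down from 0.141 towards 0.079.

Emit:
{"method": "play_rows", "body": {
  "targets": [
    [0.002, -0.012, 0, 0.007, 0.002, -0.015, 0.3],
    [0, 0, 0, 0, 0, -0.015, 0.3],
    [0, 0, 0, 0, 0, -0.012, 0.3],
    [0, 0, 0, 0, 0, 0, 0.3]
  ]
}}

```text
t: 10.52
eef_pos: [0.5115, -0.0007, 0.0944]
ee_rot: [-3.14, -0.005, -3.057]
force: [0.2, -1.0, -0.7]
width: 0.035
```

```bash
python3 st.py
```

```text
{'t': 10.525, 'eef_pos': [0.5115, -0.0007, 0.0944], 'ee_rot': [-3.1403, -0.0052, -3.057], 'force': [0.2236, -0.9698, -0.7379], 'moment': [-0.0145, -0.0017, 0.0241], 'width': 0.035}
turn to vertical [ 0.0017 -0.005   0.    ]
```

Emit:
{"method": "play_rows", "body": {
  "targets": [
    [0.002, -0.005, 0, 0.001, 0.001, -0.006, 0.3],
    [0, 0, 0, 0, 0, -0.004, 0.3],
    [0, 0, 0, 0, 0, 0, 0.3]
  ]
}}

```text
t: 10.9
eef_pos: [0.513, 0.0, 0.0843]
ee_rot: [3.141, 0.001, -3.058]
force: [-0.6, 0.4, -2.3]
width: 0.035
```

```bash
python3 st.py
```

```text
{'t': 10.9, 'eef_pos': [0.513, 0.0, 0.0843], 'ee_rot': [3.141, 0.0014, -3.0576], 'force': [-0.6002, 0.3817, -2.3059], 'moment': [-0.001, -0.0136, -0.0014], 'width': 0.035}
turn to vertical [-0.0007  0.0013  0.0006]
```

Emit:
{"method": "play_rows", "body": {
  "targets": [
    [0, 0.001, 0, 0, 0, -0.003, 0.3],
    [0, 0, 0, 0, 0, -0.002, 0.3],
    [0, 0, 0, 0, 0, -0.001, 0.3],
    [0, 0, 0, 0, 0, 0, 0.3]
  ]
}}

```text
t: 11.4
eef_pos: [0.5136, 0.0002, 0.0787]
ee_rot: [3.141, 0.002, -3.057]
force: [0.0, 0.1, -1.7]
width: 0.0352
```

```bash
python3 st.py
```

```text
{'t': 11.4, 'eef_pos': [0.5136, 0.0002, 0.0787], 'ee_rot': [3.1407, 0.0018, -3.0572], 'force': [0.0339, 0.0515, -1.7346], 'moment': [-0.0727, 0.0207, -0.0416], 'width': 0.0352}
turn to vertical [-0.001   0.0017  0.0002]
```

Emit:
{"method": "play_rows", "body": {
  "targets": [
    [0, 0.001, 0, 0, 0, -0.001, 0.3],
    [0, 0, 0, 0, 0, -0.001, 0.3]
  ]
}}

```text
t: 11.65
eef_pos: [0.5137, 0.0002, 0.0786]
ee_rot: [3.141, 0.001, -3.056]
force: [-5.3, 1.5, 10.7]
width: 0.0354
```

```bash
python3 st.py
```

```text
{'t': 11.65, 'eef_pos': [0.5137, 0.0002, 0.0786], 'ee_rot': [3.141, 0.0013, -3.0565], 'force': [-5.3296, 1.4897, 10.6682], 'moment': [0.4916, 2.0216, -0.0006], 'width': 0.0354}
turn to vertical [-0.0007  0.0012 -0.0005]
```

The pot is seated on the plate (contact force at z = 0.0786). I'll release and rise.

Emit:
{"method": "play_rows", "body": {
  "targets": [
    [0, 0, 0, 0, 0, 0, 0.75],
    [0, 0, 0, 0, 0, 0, 0.75],
    [0, 0, 0, 0, 0, 0, 0.75],
    [0, 0, 0, 0, 0, 0.01, 0.75],
    [0, 0, 0, 0, 0, 0.03, 0.75],
    [0, 0, 0, 0, 0, 0.05, 0.75],
    [0, 0, 0, 0, 0, 0.05, 0.75],
    [0, 0, 0, 0, 0, 0, 0.75]
  ]
}}

```text
t: 12.65
eef_pos: [0.5142, -0.0001, 0.2259]
ee_rot: [-3.142, 0.003, -3.056]
force: [-0.6, 0.1, -0.3]
width: 0.0658
```

```bash
python3 st.py;python3 - <<'E'
from h import *
im,d=grab_frame("scene"); cv2.imwrite("pics/s5.png",cv2.resize(im[80:290,150:380],(657,600)))
E
```

```text
{'t': 12.65, 'eef_pos': [0.5142, -0.0001, 0.2259], 'ee_rot': [-3.1415, 0.0035, -3.0557], 'force': [-0.6072, 0.1257, -0.3364], 'moment': [0.0397, -0.0364, -0.0038], 'width': 0.0658}
turn to vertical [-0.0002  0.0035 -0.0013]
```

View pics/s5.png

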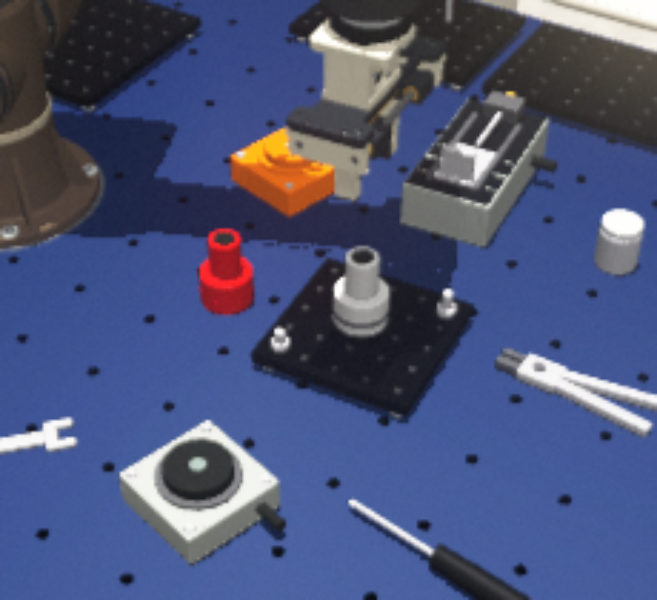

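The pot stands upright on the plate, with the pins and the other things unmoved. On to the gauge, with a wrist look there.

Emit:
{"method": "play_rows", "body": {
  "targets": [
    [0, 0, 0, 0, 0.04, 0, 0.75],
    [0, 0, 0, 0, 0.045, 0, 0.75],
    [0, 0, 0, 0, 0.045, 0, 0.75],
    [0, 0, 0, 0, 0.045, 0, 0.75],
    [0, 0, 0, 0, 0.035, 0, 0.75],
    [0, 0, 0, 0, 0.015, 0, 0.75],
    [0, 0, 0, 0, 0, 0, 0.75]
  ]
}}

```text
t: 13.58
eef_pos: [0.5084, 0.2289, 0.2175]
ee_rot: [-3.137, -0.01, -3.059]
force: [-0.3, 0.2, 0.4]
width: 0.0654
```

```bash
python3 st.py;python3 - <<'E'
from h import *
s=get_state(); im,d=grab_frame("wrist"); cv2.imwrite("pics/w3.png",im)
import pickle; pickle.dump(s,open("pics/w3.pkl","wb"))
cv2.imwrite("pics/w3c.png",cv2.resize(im[90:240,170:370],(800,600),interpolation=cv2.INTER_CUBIC))
E
```

```text
{'t': 13.575, 'eef_pos': [0.5084, 0.2289, 0.2175], 'ee_rot': [-3.1366, -0.0097, -3.059], 'force': [-0.3055, 0.1706, 0.4424], 'moment': [-0.0169, -0.0511, 0.0307], 'width': 0.0654}
turn to vertical [ 0.0058 -0.0092  0.002 ]
```

View pics/w3c.png

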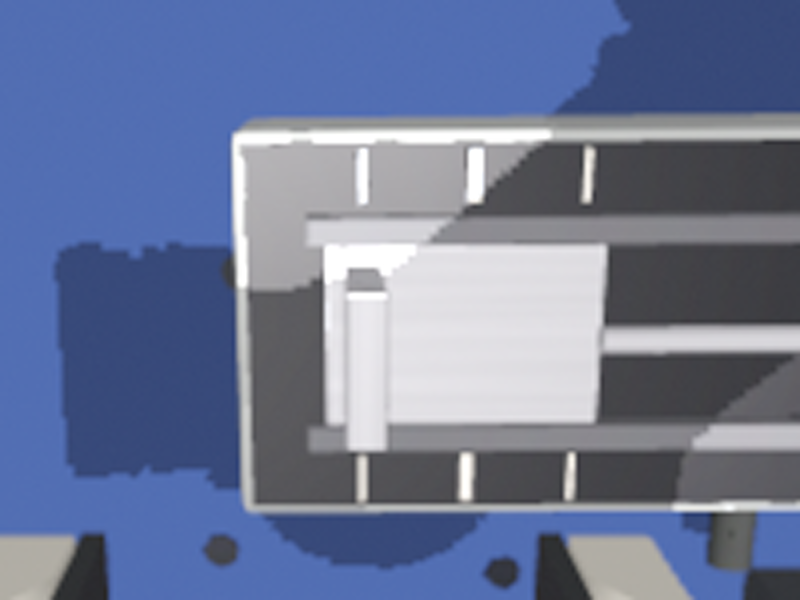

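Run:
```python
from h import *
import pickle; s=pickle.load(open("pics/w3.pkl","rb"))
f=lambda u,v:((u+.5)/4-.5+170,(v+.5)/4-.5+90)
P=ray("wrist",[f(348,292),f(387,292),f(386,450),f(347,450)],.102,s); print(np.round(P,4),P.mean(0))
t=ray("wrist",[f(363,175),f(475,175),f(588,175),f(362,478),f(466,477),f(570,477)],.06,s); print(np.round(t,4)); m=(t[:3]+t[3:])/2; print("mid",m)
d=m[2]-m[0]; g=np.arctan2(-d[0],d[1]); print("gauge yaw",g)
c=ray("wrist",[f(235,133),f(247,510)],.06,s); e=c[1]-c[0]; print(c,"yaw from end edge",np.arctan2(e[1],e[0]))
```

```text
[[0.4834 0.2331 0.102 ]
 [0.4826 0.2423 0.102 ]
 [0.5222 0.246  0.102 ]
 [0.5231 0.2364 0.102 ]] [0.5028297  0.23941325 0.102     ]
[[0.4601 0.2357 0.06  ]
 [0.4576 0.2655 0.06  ]
 [0.4551 0.2955 0.06  ]
 [0.5463 0.2435 0.06  ]
 [0.5434 0.2734 0.06  ]
 [0.5409 0.3033 0.06  ]]
mid [[0.50317133 0.23960483 0.06      ]
 [0.50051214 0.26944603 0.06      ]
 [0.4979984  0.29940439 0.06      ]]
gauge yaw 0.08628971675736707
[[0.45198779 0.20100493 0.06      ]
 [0.55903167 0.21096635 0.06      ]] yaw from end edge 0.09279203037976436
```

Emit:
{"method": "play_rows", "body": {
  "targets": [
    [0.006, -0.009, 0.005, -0.005, 0.01, -0.025, 0.5],
    [0, 0, 0, 0, 0, -0.03, 0.5],
    [0, 0, 0, 0, 0, -0.03, 0.5],
    [0, 0, 0, 0, 0, 0, 0.5]
  ]
}}

```text
t: 14.12
eef_pos: [0.5031, 0.2336, 0.1308]
ee_rot: [3.141, -0.0, -3.059]
force: [-0.6, 0.9, 0.3]
width: 0.0443
```

```bash
sed -i 's/-3.057/-3.0536/' st.py; python3 st.py
```

```text
{'t': 14.125, 'eef_pos': [0.5031, 0.2336, 0.1308], 'ee_rot': [3.1415, -0.0001, -3.0586], 'force': [-0.5992, 0.9253, 0.2882], 'moment': [-0.038, -0.0192, 0.0353], 'width': 0.0443}
turn to vertical [-0.0001 -0.0002  0.005 ]
```

Emit:
{"method": "play_rows", "body": {
  "targets": [
    [0, 0, 0.005, 0, 0.006, -0.01, 0.5],
    [0, 0, 0, 0, 0, -0.01, 0.5],
    [0, 0, 0, 0, 0, -0.01, 0.5],
    [0, 0, 0, 0, 0, 0, 0.5]
  ]
}}

```text
t: 14.62
eef_pos: [0.5047, 0.2399, 0.1018]
ee_rot: [3.139, 0.003, -3.054]
force: [0.1, -0.1, 0.6]
width: 0.0436
```

```bash
python3 st.py
```

```text
{'t': 14.625, 'eef_pos': [0.5047, 0.2399, 0.1018], 'ee_rot': [3.1394, 0.0033, -3.0542], 'force': [0.1476, -0.0956, 0.5582], 'moment': [0.0417, -0.0138, -0.0298], 'width': 0.0436}
turn to vertical [-0.0025  0.0031  0.0006]
```

Emit:
{"method": "play_rows", "body": {
  "targets": [
    [-0.002, 0.003, 0, -0.002, 0, -0.006, 0.5],
    [0, 0, 0, 0, 0, -0.006, 0.5],
    [0, 0, 0, 0, 0, 0, 0.5]
  ]
}}

```text
t: 15.0
eef_pos: [0.5028, 0.2402, 0.0895]
ee_rot: [3.141, 0.001, -3.054]
force: [-0.3, -0.2, -0.0]
width: 0.0436
```

```bash
python3 st.py;python3 - <<'E'
from h import *
im,d=grab_frame("scene"); cv2.imwrite("pics/s6.png",cv2.resize(im[90:190,260:370],(660,600)))
E
```

```text
{'t': 15.0, 'eef_pos': [0.5028, 0.2402, 0.0895], 'ee_rot': [3.1408, 0.0005, -3.0539], 'force': [-0.2728, -0.1595, -0.0187], 'moment': [-0.0156, 0.0096, 0.0106], 'width': 0.0436}
turn to vertical [-0.0008  0.0005  0.0003]
```

View pics/s6.png

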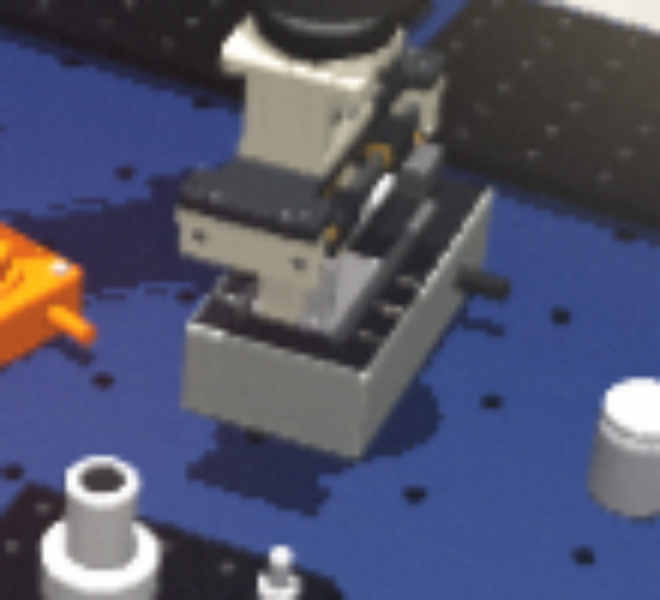

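The fingers straddle the tab above the deck. I'll pinch it.

Emit:
{"method": "play_rows", "body": {
  "targets": [
    [0, 0, 0, 0, 0, 0, 0],
    [0, 0, 0, 0, 0, 0, 0],
    [0, 0, 0, 0, 0, 0, 0],
    [0, 0, 0, 0, 0, 0, 0],
    [0, 0, 0, 0, 0, 0, 0]
  ],
  "grip_force": 40
}}

```text
t: 15.68
eef_pos: [0.5032, 0.24, 0.0903]
ee_rot: [3.141, 0.001, -3.054]
force: [1.4, -1.0, -0.4]
width: 0.0099
```

```bash
python3 st.py
```

```text
{'t': 15.675, 'eef_pos': [0.5032, 0.24, 0.0903], 'ee_rot': [3.141, 0.0014, -3.0536], 'force': [1.4438, -1.0318, -0.431], 'moment': [-0.7261, -0.4639, 0.1102], 'width': 0.0099}
turn to vertical [-0.0007  0.0013 -0.    ]
```

Emit:
{"method": "play_rows", "body": {
  "targets": [
    [0, 0, 0, -0.001, 0.01, 0, 0],
    [0, 0, 0, -0.001, 0.01, 0, 0],
    [0, 0, 0, -0.001, 0.008, 0, 0],
    [0, 0, 0, 0, 0.001, 0, 0]
  ]
}}

```text
t: 16.18
eef_pos: [0.5007, 0.2676, 0.0903]
ee_rot: [-3.138, 0.001, -3.054]
force: [1.9, -5.9, 1.3]
width: 0.0096
```

```bash
python3 st.py
```

```text
{'t': 16.175, 'eef_pos': [0.5007, 0.2676, 0.0903], 'ee_rot': [-3.1375, 0.0007, -3.0536], 'force': [1.9491, -5.9343, 1.253], 'moment': [-2.259, -0.8552, 0.0041], 'width': 0.0096}
turn to vertical [0.004 0.001 0.   ]
```

Emit:
{"method": "play_rows", "body": {
  "targets": [
    [0.004, 0, 0, 0, 0.0025, 0, 0],
    [0, 0, 0, 0, 0.0005, 0, 0]
  ]
}}

```text
t: 16.42
eef_pos: [0.5005, 0.2693, 0.0903]
ee_rot: [-3.138, -0.0, -3.053]
force: [3.4, -6.0, 0.8]
width: 0.0098
```

```bash
python3 st.py
python3 - <<'E'
from h import *
im,d=grab_frame("top"); cv2.imwrite("pics/t2.png",cv2.resize(im[140:230,80:180],(660,594),interpolation=cv2.INTER_CUBIC))
s=get_state(); im,d=grab_frame("wrist"); cv2.imwrite("pics/w4.png",im); cv2.imwrite("pics/w4c.png",cv2.resize(im[90:240,170:370],(800,600),interpolation=cv2.INTER_CUBIC))
import pickle; pickle.dump(s,open("pics/w4.pkl","wb"))
E
```

```text
{'t': 16.425, 'eef_pos': [0.5005, 0.2693, 0.0903], 'ee_rot': [-3.1384, -0.0002, -3.0532], 'force': [3.3857, -5.9875, 0.7618], 'moment': [-2.0519, -1.247, 0.0562], 'width': 0.0098}
turn to vertical [ 0.0032  0.0001 -0.0004]
```

View pics/w4.png

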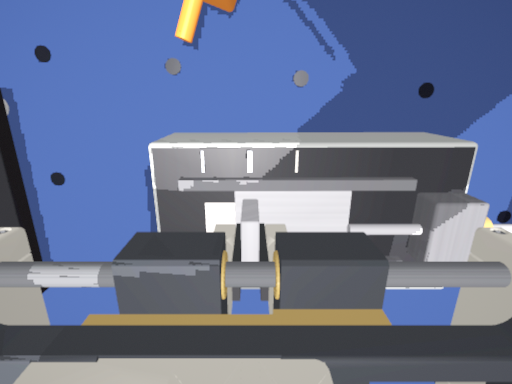

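View pics/t2.png

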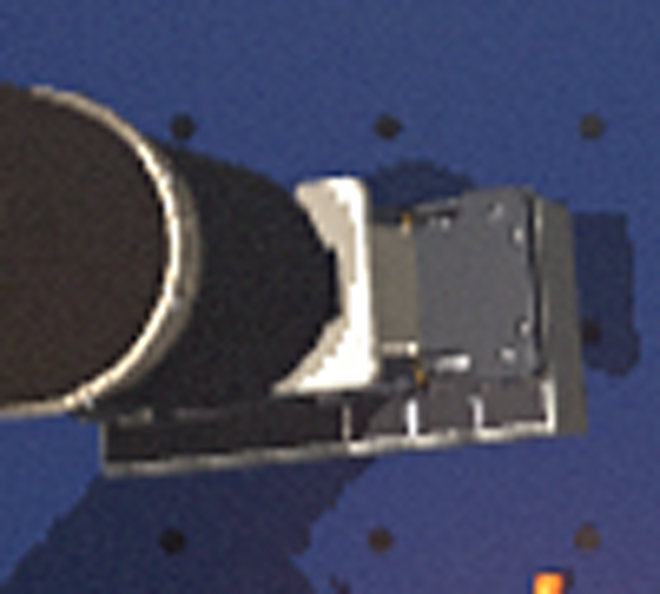

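The wrist picture shows the shutter between about (236,200) and (350,200), the white window uncovered to its left, and the ticks at x ≈ 203, 250 and 297. Now I'll measure the shutter travel against the ticks.

Run:
```python
from h import *
import pickle; s=pickle.load(open("pics/w4.pkl","rb")); im=cv2.imread("pics/w4.png")
g=cv2.cvtColor(im,cv2.COLOR_BGR2GRAY).astype(float)
tx=[]
for a,b in((196,211),(242,257),(290,304)):
    r=g[155:168,a:b].mean(0); r=r-r.min(); r[r<.3*r.max()]=0; tx.append((r*np.arange(a,b)).sum()/r.sum())
print("ticks px",tx)
T=ray("wrist",[(x,161) for x in tx],.06,s); print(np.round(T,4))
y=np.array([-.0876,.9962,0]); 
def sub(row,a,b):
    gr=np.gradient(g[row-2:row+3,a:b].mean(0)); i=np.argmax(abs(gr)); j=slice(max(i-2,0),i+3); w=abs(gr[j]); return a+(w*np.arange(len(gr))[j]).sum()/w.sum()
for row in (208,215):
    e=sub(row,228,242); f=sub(row,340,360)
    P=ray("wrist",[(e,row),(f,row)],.066,s); print(row,e,f,"y of edges rel half tick mm",(P-T[1])@y*1000, "(want -10,+65)")
cv2.imwrite("pics/w4d.png",cv2.resize(im[140:240,190:370],(800,444),interpolation=cv2.INTER_CUBIC))
```

```text
ticks px [np.float64(202.33650863978735), np.float64(249.5), np.float64(296.4080475290305)]
[[0.4602 0.2355 0.06  ]
 [0.4575 0.2655 0.06  ]
 [0.4549 0.2954 0.06  ]]
208 240.65976331360946 349.7017326732673 y of edges rel half tick mm [-5.72360337 65.170053  ] (want -10,+65)
215 240.48936170212767 348.9676012461059 y of edges rel half tick mm [-5.8814461  65.21365965] (want -10,+65)
```

View pics/w4d.png

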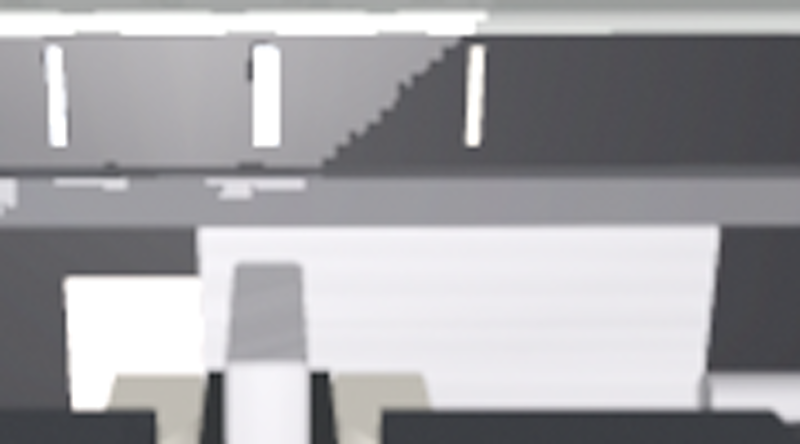

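```bash
python3 st.py
python3 - <<'E'
from h import *
im,d=grab_frame("scene"); cv2.imwrite("pics/s7.png",cv2.resize(im[80:290,150:420],(771,600)))
E
python3 st.py
```

```text
{'t': 16.525, 'eef_pos': [0.5006, 0.2693, 0.0903], 'ee_rot': [-3.1384, -0.0001, -3.0533], 'force': [2.6745, -6.3449, 0.7486], 'moment': [-2.0269, -1.0509, 0.1259], 'width': 0.0098}
turn to vertical [ 0.0032  0.0001 -0.0003]
{'t': 16.575, 'eef_pos': [0.5006, 0.2693, 0.0903], 'ee_rot': [-3.1385, -0.0001, -3.0533], 'force': [2.1178, -6.5701, 1.2653], 'moment': [-2.0397, -1.0634, 0.0286], 'width': 0.0094}
turn to vertical [ 0.0031  0.0002 -0.0003]
```

View pics/s7.png

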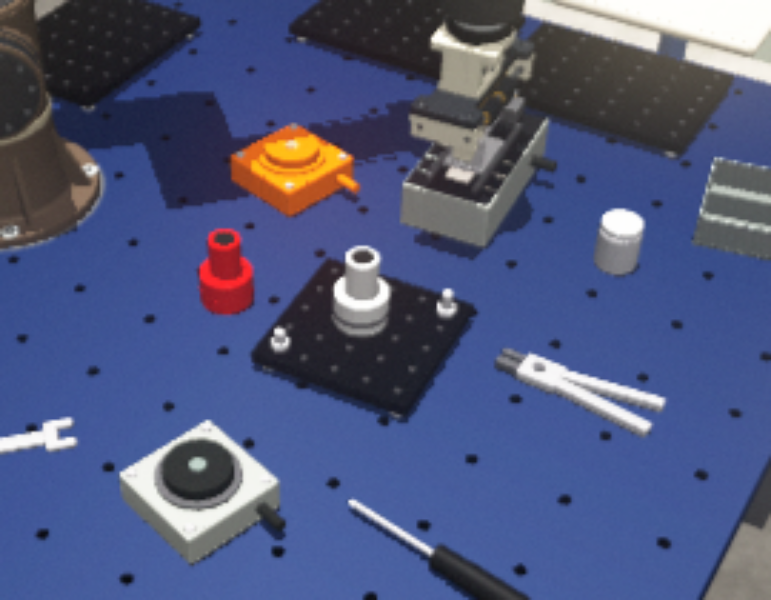

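The pot is upright on the plate and everything else is in place. The shutter is steady at half travel, with a spring force of about 6.5 N where 6.6 N is expected. I'm handing in.

```bash
python3 -c "
from station import *
print(job_done())"
```

```text
the job is handed in; nothing more can be done
None
```

The job is handed in at about 16.6 s of the 67 s allowed, with the shutter held at half travel.

- **Pad:** I gripped the pot by its neck and pressed it upright on the zeroing pad until it stopped. The tool went down to 0.0985 m, where the pad's stop was expected, with up to 27 N on the wrist. The pot was about 2 mm off the pad's centre in x. The pad sprang back up when I lifted.
- **Pot:** I set it back on the plate at its starting place, to about 1 mm, and let go. Later pictures show it standing upright.
- **Shutter:** I pinched the tab and slid it open, and the arm is still holding it there. The picture, measured against the half tick, gives about 30.2 mm of travel. The tool's own shift gives about 29.4 mm, so the two differ by 0.8 mm. The spring pushes back with about 6.5 N, against 6.6 N expected at half.
- **Other things:** The last picture shows the pins, pliers, driver, can and look-alikes where they were. The spanner is only partly in that view, and that part had not moved.

One check failed: my first measurement of the shutter's near edge picked up the tab instead, so I used only the far edge.

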